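# Show the notched growth plate to the label reader

## Task

Four thick glass growth plates stand in the draining rack; only one has a small notch cut from a corner, which marks its frosted, labelled end. Lift that plate out of the rack by its clear end, fingers never on the frosted end, and hold it steady in front of the label reader, without knocking it against the reader, with the label up and squarely facing the reader's window, centred on it and about 12 cm away. Leave the other plates and everything else on the bench as they stand, and finish while still holding the plate there in the air.

Things in the scene. Friction and masses are not known exactly. Their poses are not given: they have to be found in the camera images.
- notched_plate: notched glass plate, 120 long, 8 thick, 52 mm high, 0.12 kg, on its long edge in the rack. Origin: middle of the lower edge. x: along it to the CLEAR end (+60 mm); frosted from x -60 to -28. y: out of the label's face (at +4). z: up. Notch: 14 x 14 mm square cut from the upper corner at the frosted end (always stored notch up); with the notch at upper right one looks at the label's face
- plate_label (a point): centre of the paper label (28 x 30 mm, with dark bars) on the frosted end of the notched plate, on its +y face: at (-43, 4, 20) mm in the plate's frame; axes as the plate's
- plate_clear_end (a point): where to grip the notched plate: mid clear part, (40, 0, 26) mm in its frame, axes as the plate's. No wires here; fingertips have room down to 16 mm above the bench. It leans up to 0.05 rad in its slot
- rack: fixed steel draining rack, any yaw; tray 160 (x) by 190 mm (y), rim 12 mm high. Origin: centre of its underside. Slots at y -63, -21, 21, 63 mm hold one plate each along x, lower edge 10 and upper edge 62 mm above the bench, 34 mm apart. Wire arches either side of each plate (x -16 to 16 mm, 38 mm high, 1 mm play): a plate lifts straight up, free once raised 30 mm
- plain_plate_a: glass plate of the same size, with a frosted end but no notch and no label; frame as the notched plate's, but it may stand the other way round; stays in the rack
- plain_plate_b: another such plain plate, stays in the rack
- plain_plate_c: another such plain plate, stays in the rack
- reader_head: head of the label reader, fixed white box 58 x 76 x 88 mm with a black window at its lower end. Origin: window centre, 315 mm above the bench. z: from the window back through the head, up and away from the robot at 45 degrees; the window looks along -z, down towards the robot; y: level. A label squarely facing the window has the plate's +y along this z; turning about z does not matter
- read_spot (a point): reading spot: the point in the air 120 mm straight in front of the reader's window where the centre of the label belongs, 230 mm above the bench; axes as the reader head's
- reader_stand: fixed stand of the reader: grey base 130 x 150 x 14 mm with a post 18 mm thick and 412 mm high. Origin: on the bench under the base, 75 mm farther from the robot than the window; x points away from the robot, level
- table: the black bench, top at z = 0
- bottle_a: brown bottle, 92 mm across, 236 mm high, stays as it stands; origin at the centre of its foot
- bottle_b: brown bottle like the first
- bottle_c: brown bottle like the first
- beaker: plastic beaker, 84 mm across, 105 mm high, stays; origin at the centre of its foot
- tape_roll: roll of masking tape lying flat, 90 mm across, 24 mm high, stays; origin at the centre of its underside
- vial: small capped glass vial, 28 mm across, 55 mm high, stays; origin at the centre of its foot
Mind the look-alikes: they are no part of the job. Leave any green look-alike of the rack alone.

How it is judged:
On the way, in this order (a step that is already met when the one before it is completed fails the run):
1. the notched plate is lifted clear of the rack, held by its clear end (height (world z) of notched_plate above 0.055 m and x of the grasp point in the frame of notched_plate above -0.005 m and contact force between the fingers and notched_plate above 1 N and contact force between notched_plate and rack below 0.1 N and contact force between notched_plate and table below 0.1 N and contact force between notched_plate and reader_stand below 0.1 N), for 0.1 s.
2. the label is held at the reading spot, up and facing the window (contact force between the fingers and notched_plate above 1 N and contact force between notched_plate and rack below 0.1 N and contact force between notched_plate and table below 0.1 N and contact force between notched_plate and reader_stand below 0.1 N and distance between plate_label and read_spot below 0.035 m and angle between the y axis of notched_plate and the z axis of reader_head, either way round below 0.35 rad and angle between notched_plate's own y axis and vertical below 1.2 rad), for 0.3 s.
At the end, for the whole second after the job is handed in: plate held still by its clear end, touching only the fingers; label centre within 35 mm of the reading spot 120 mm before the window, label face up and square to the window within 20 degrees; plain plates within 20 mm of their start and upright, other things within 30 mm (all of step 2 and x of the grasp point in the frame of notched_plate above -0.005 m and linear speed of notched_plate below 0.02 m/s and angular speed of notched_plate below 0.1 rad/s and distance of each of plain_plate_a, plain_plate_b, plain_plate_c from where it was at the start of the episode below 0.02 m and angle between each of plain_plate_a, plain_plate_b, plain_plate_c's own z axis and vertical below 0.15 rad and distance of each of bottle_a, bottle_b, bottle_c, beaker, tape_roll, vial from where it was at the start of the episode below 0.03 m); the arm keeps its last pose, push and grip.
It fails at once if the fingers touch the frosted end of the notched plate (contact force between the fingers and notched_plate_c1 above 1 N or contact force between the fingers and notched_plate_c2 above 1 N).
It fails at once if a plain plate is moved or pulled out (distance of any of plain_plate_a, plain_plate_b, plain_plate_c from where it was at the start of the episode above 0.02 m).
It fails at once if something else on the bench is pushed or knocked over (distance of any of bottle_a, bottle_b, bottle_c, beaker, tape_roll, vial from where it was at the start of the episode above 0.03 m or angle between any of bottle_a, bottle_b, bottle_c, beaker, tape_roll, vial's own z axis and vertical above 0.5 rad).
It fails at once if the plate is knocked against the reader (contact force between notched_plate and reader_stand above 3 N).
It also fails if it takes over 35 s, if anything falls off the work surface, if the arm or the gripper's body presses on something with over 40 N, if the wrist force passes 120 N, or if a joint passes its speed limit or range.

## Robot

A 7-joint arm with a two-finger parallel gripper is mounted at the origin on the work surface. World frame = base frame: x ahead of the robot, y to its left, z up, the work surface at z = 0. Lengths are in m, angles in rad, forces in N, time in s.
With the tool pointing down it reaches from about 0.4 to 0.85 m from the base axis. Payload 10.4 kg.
Tool frame: the origin (TCP) lies on the centre line of the jaws, within the pads' length; the fingertips stand 11 mm ahead of it and the grasp point (between the pads) lies 8 mm behind it (tip_reach is the distance from the TCP to the fingertips, in m); z points along the fingers, y is the line along which they close (so a half turn about z gives the same grasp; the last joint's range is limited). The gripper opens to 85 mm and grips with 20 to 120 N. Pads are 22 mm wide; open, the fingers measure 114 mm over their backs; the gripper's body (76 mm by 85 mm) begins 54 mm behind the grasp point. The pads swing forward as they close: fully open they stand 13 mm farther back than shut.
Start: joints at [-1.337, 0.332, -0.065, 1.46, 0.022, 1.35, -0.088], TCP at [0.159, 0.605, 0.207] pointing down, gripper open.
Joint ranges: [-2.6, 2.6], [-0.5, 2.12], [-1.47, 1.34], [0.16, 2.42], [-1.27, 4.41], [0.06, 2.06], [-2.6, 2.6]. Speed limits (rad/s): [2.22, 2.22, 2.79, 2.79, 3.14, 3.14, 3.14].

## Interface

Orientations are given as a unit quaternion [x, y, z, w].
In Python, from workcell import get_obs, camera, hand_in, tip_reach gives the robot as it stands. The module is installed in compiled form; this text tells all that it offers.
- The arm moves only by the tool move_arm, never from a script. Its argument "plan" is a list of rows, each an object with "delta_pos": the shift along the tool's x, y, z in normalised numbers (1 is 0.8 m), a list of three; "turn": the turn, a rotation vector about the tool's x, y, z in fractions of the full range, 1 being pi rad, a list of three; "fingers": the closure, from 0 (fully open) to 1 (shut). A call has 1 to 12 rows; each row is the pose to reach, as a shift and turn from the pose commanded when the call began, along the tool's axes at that moment; what a row does not reach only later rows make up. A row lasts 1/8 s, in which the tool goes at most 62.5 mm and 10.7 degrees, less where a joint would pass 70% of its speed; a pose out of reach is approached as far as the arm can. A call with a gripper value outside its range is refused whole. The fingers move at their own pace and stop on an object; "force" is the grip in N (left out, the last holds). Time passes only in rows, so rows that repeat a pose let the fingers close. It gives the time, the measured TCP pose, the force, the opening and the grip force at its end, in the units of the state.
- get_obs(): the state, without advancing time (a new reading comes with each control period).
- camera(name): name is "side" or "top" or "wrist"; returns a dict with "color" (384x512x3 uint8, red, green, blue), "range_z" (384x512 float32, m along the optical axis (not along the pixel's ray), 0 where there is no reading), "fx", "fy", "cx", "cy" (pixels), "R" (3x3) and "t" (3): a world point X has camera coordinates R X + t; the wrist camera has in their place "tool_from_camera" (4x4, takes a point from camera to tool coordinates, whose origin is the TCP and whose axes are the flange's). Camera axes: x right, y down, z forward; pixel columns grow to the right and rows downward; lengths in m; the calibration is good to about 2 mm. A picture is of the moment at which its call begins: read the wrist's pose just before it.
- hand_in(): hands the job in; it is judged then, once.
The state is a dict: "clock": time; "joint_pos": joint angles; "joint_velocities": joint speeds; "tau": joint torques, N m; "position": TCP position; "ee_rot": TCP orientation; "ft_force": force on the tool from outside, world axes, zero at the start; "torque": the same for the moment, N m; "grip_width": opening from 0.0 (shut) to 1.0 (fully open); "grasp_force": force on a finger pad.
Only numpy, scipy, OpenCV 4.12 (cv2) and the standard library are available. Lean on these libraries where they do the work, as an engineer would, in place of code of your own. Each camera call takes 0.05 s, during which the arm holds its last target. There are 200 camera calls.

## Working session

There is one attempt and no reset: what is moved stays moved. The work goes in short steps, Python scripts to look and compute and a tool call to move; the robot and the scene stay as the last step left them, time stands still between calls to the robot, and variables do not carry over. Pictures are saved under pics/ and viewed, at most 10 in all, crops included, and the job is handed in when it is done.

Besides the shell and the picture viewer there is one more tool, called after "Call:" in YAML: its name, and indented under it one key for each argument. move_arm: Moves the arm, as the interface text tells. Its arguments: {"type":"object","properties":{"plan":{"type":"array","items":{"type":"object","properties":{"delta_pos":{"type":"array","items":{"type":"number"}},"turn":{"type":"array","items":{"type":"number"}},"fingers":{"type":"number"}}}},"force":{"type":"number"}},"required":["plan"]}

```bash
mkdir -p pics
cat > h.py <<'E'
import numpy as np, cv2
from workcell import *
def world(c):
    z=c["range_z"]; v,u=np.mgrid[:384,:512]
    P=np.stack([(u-c["cx"])/c["fx"]*z,(v-c["cy"])/c["fy"]*z,z],-1)
    return (P-c["t"])@c["R"]
def pix(c,X):
    p=c["R"]@np.asarray(X)+c["t"]; return c["fx"]*p[0]/p[2]+c["cx"],c["fy"]*p[1]/p[2]+c["cy"]
E
python3 - <<'E'
from h import *
import pickle
o=get_obs();print(o)
for n in("top","side"):
    c=camera(n);pickle.dump(c,open(n+".pkl","wb"))
    print(n,c["fx"],-c["R"].T@c["t"],c["R"])
    cv2.imwrite(f"pics/{n}.png",cv2.resize(c["color"][...,::-1],(800,600),interpolation=cv2.INTER_CUBIC))
E
```

```text
{'clock': 0.0, 'joint_pos': array([-1.33659757,  0.33288315, -0.064667  ,  1.46094779,  0.02162442,
        1.3499149 , -0.08850976]), 'joint_velocities': array([-8.68699098e-05, -1.12438865e-03,  9.77675008e-05, -1.52163423e-03,
       -8.98580990e-04, -3.18046970e-04,  2.43629507e-04]), 'tau': array([ 1.56335618e-04, -6.25446296e+01,  4.91460145e-02, -3.91602230e+01,
        1.62475300e-02,  1.00113181e-02,  1.51330391e-05]), 'position': array([0.15867004, 0.60409078, 0.20590576]), 'ee_rot': array([ 1.28054004e-01,  9.91766929e-01, -7.27457895e-04, -4.20413066e-05]), 'ft_force': array([-5.61779085e-01, -2.49756102e-01, -4.10146436e-04]), 'torque': array([0.0147925 , 0.02552457, 0.01761583]), 'grasp_force': 0.0, 'grip_width': 0.9998571565151925}
top 435.72004491156025 [ 0.28220879 -0.07799077  1.81050343] [[ 2.53940134e-02 -9.99677173e-01 -8.32950066e-04]
 [-9.88428014e-01 -2.49835943e-02 -1.49619117e-01]
 [ 1.49550006e-01  4.62274105e-03 -9.88743357e-01]]
side 473.81428259036574 [ 0.28439867 -1.30662228  1.16837306] [[ 0.98635446 -0.16377422  0.01681935]
 [-0.08578959 -0.59848276 -0.79652905]
 [ 0.14051701  0.78421706 -0.60436626]]
```

View pics/top.png

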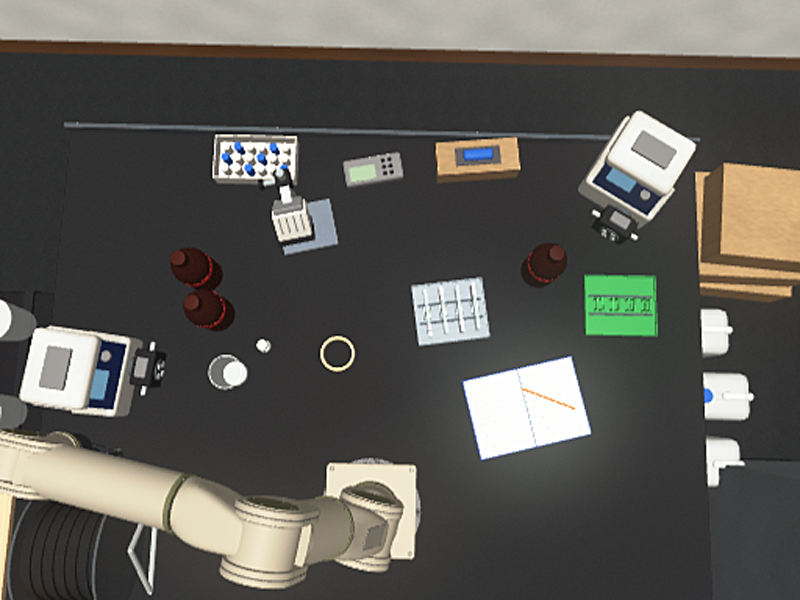

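View pics/side.png

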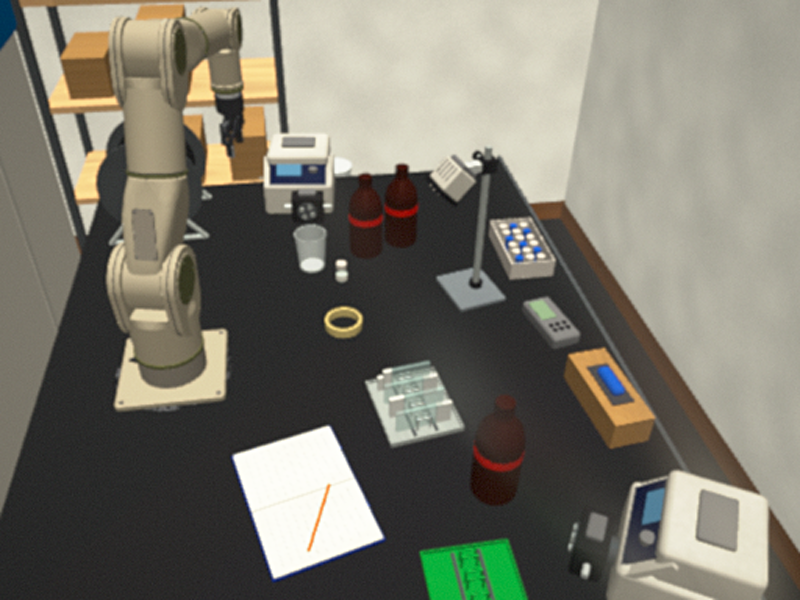

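Top view: the grey rack is at about (450,311), and the reader head at (292,222) with its base at (310,228). The plates run roughly up the image. Next I'll crop the rack and measure.

Run:
```python
from h import *
import pickle
c=pickle.load(open("top.pkl","rb"));s=pickle.load(open("side.pkl","rb"))
a=cv2.resize(c["color"][170:228,256:320],(400,362),interpolation=cv2.INTER_CUBIC)
b=cv2.resize(s["color"][225:290,228:302],(400,362),interpolation=cv2.INTER_CUBIC)
cv2.imwrite("pics/crop.png",np.hstack([a,b])[...,::-1])
W=world(c)
# rack: 12mm rim / tray
m=np.zeros((384,512),bool); m[172:225,258:318]=1
g=c["color"].astype(int).sum(-1)>250
q=m&g&(W[...,2]>.002)&(W[...,2]<.08)
pts=W[q]; print(len(pts),pts.min(0),pts.max(0))
lo=q&(W[...,2]<.02)
r=cv2.minAreaRect(W[lo][:,:2].astype(np.float32)*1000);print("rack",r)
hi=q&(W[...,2]>.045); print("hi",len(W[hi]),np.round(W[hi],3)[::3].tolist())
# reader
W2=world(s)
for n,w in(("top",W),("side",W2)):
    for zlo,zhi in((.01,.02),(.25,.4)):
        k=(w[...,2]>zlo)&(w[...,2]<zhi)&(w[...,1]>.05)&(w[...,1]<.4)&(w[...,0]>.4)&(w[...,0]<.75)
        P=w[k]
        if len(P)>10: print(n,zlo,len(P),P.mean(0),P.min(0),P.max(0),cv2.minAreaRect(P[:,:2].astype(np.float32)*1000))
for u,v in((545,258),(195,265),(205,303),(228,375),(264,345),(338,353)):
    print(W[int(v*.64),int(u*.64)])
```

```text
1560 [ 0.42576681 -0.30273962  0.00200905] [ 0.61591823 -0.09164157  0.07447152]
rack ((520.6336059570312, -197.0595703125), (166.98558044433594, 193.00372314453125), 8.22684097290039)
hi 285 [[0.589, -0.247, 0.054], [0.581, -0.204, 0.072], [0.583, -0.25, 0.063], [0.579, -0.169, 0.055], [0.582, -0.247, 0.046], [0.572, -0.164, 0.07], [0.575, -0.21, 0.059], [0.575, -0.254, 0.063], [0.57, -0.165, 0.058], [0.569, -0.209, 0.067], [0.57, -0.249, 0.067], [0.563, -0.128, 0.066], [0.567, -0.21, 0.058], [0.567, -0.254, 0.062], [0.562, -0.165, 0.053], [0.563, -0.21, 0.059], [0.563, -0.254, 0.06], [0.558, -0.165, 0.052], [0.558, -0.21, 0.061], [0.558, -0.253, 0.07], [0.55, -0.128, 0.071], [0.552, -0.209, 0.073], [0.555, -0.254, 0.06], [0.549, -0.129, 0.055], [0.548, -0.173, 0.065], [0.553, -0.252, 0.048], [0.544, -0.129, 0.059], [0.544, -0.173, 0.067], [0.546, -0.218, 0.059], [0.539, -0.129, 0.062], [0.541, -0.173, 0.062], [0.541, -0.218, 0.065], [0.535, -0.129, 0.067], [0.537, -0.174, 0.058], [0.537, -0.218, 0.065], [0.531, -0.129, 0.065], [0.531, -0.173, 0.072], [0.533, -0.218, 0.065], [0.526,
[... 1750 characters left out ...]
85.9540023803711), 19.119924545288086)
side 0.01 427 [0.65895643 0.20044228 0.01428637] [0.40034244 0.05410154 0.01002819] [0.74967474 0.39722885 0.01976986] ((575.1424560546875, 226.41712951660156), (349.1009216308594, 342.9000549316406), 0.29755470156669617)
side 0.25 802 [0.67809673 0.16582778 0.35483367] [0.60833722 0.12286365 0.25172957] [0.74996174 0.24752795 0.39951978] ((687.3416137695312, 183.68959045410156), (154.87046813964844, 90.57710266113281), 18.36202049255371)
[ 0.62968155 -0.40944183  0.19779462]
[0.59531735 0.43894583 0.18566655]
[0.50249218 0.40275434 0.19657696]
[ 0.33491731  0.39023212 -0.00102316]
[0.41563154 0.28787392 0.05622868]
[ 0.40435396  0.0993836  -0.00228961]
```

View pics/crop.png

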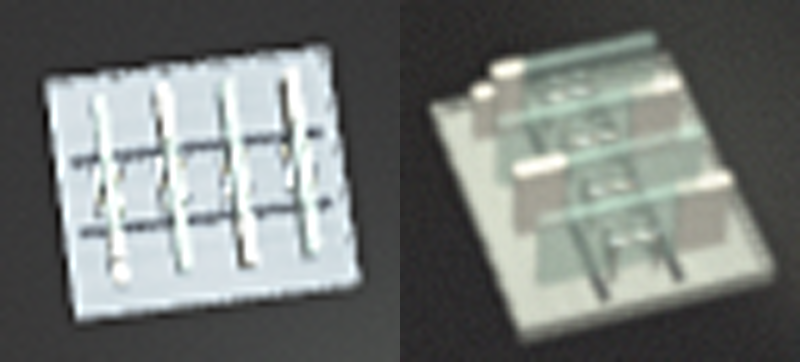

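The crop shows the notched plate is the leftmost one in the top view (y about -0.135). In the side view it is the farthest one, with the step at crop (485,92). Its notch and frosted end point towards the robot, so the label faces +y and the clear end points along +x. Now I'll fit the plate line and the reader pose.

Run:
```python
from h import *
import pickle
from scipy.optimize import least_squares
C={n:pickle.load(open(n+".pkl","rb")) for n in("top","side")}
for n,c in C.items():
    w=world(c)
    k=(w[...,2]>.009)&(w[...,2]<.019)&(w[...,0]>.55)&(w[...,0]<.8)&(w[...,1]>.05)&(w[...,1]<.33)
    col=c["color"].astype(int).sum(-1)>200
    P=w[k&col][:,:2].astype(np.float32)*1000; print(n,"base",len(P),cv2.minAreaRect(P))
    k=(w[...,2]>.27)&(w[...,2]<.42)&(w[...,0]>.57)&(w[...,0]<.8)&(w[...,1]>.08)&(w[...,1]<.3)&(c["color"].min(-1)>110)
    P=w[k]; print("head",len(P),P.mean(0),P.min(0),P.max(0))
    # dominant plane by ransac
    rng=np.random.default_rng(0)
    for _ in range(2):
        best=None
        for i in range(600):
            a=P[rng.choice(len(P),3,False)];nn=np.cross(a[1]-a[0],a[2]-a[0]);L=np.linalg.norm(nn)
            if L<1e-5: continue
            nn/=L;d=np.abs((P-a[0])@nn)<.004
            if best is None or d.sum()>best.sum():best=d
        Q=P[best];m=Q.mean(0);nn=np.linalg.svd(Q-m)[2][2];nn*=np.sign(nn[2]);print(" plane",best.sum(),m,nn,np.degrees(np.arctan2(nn[1],nn[0])));P=P[~best]
w=world(C["top"]);c=C["top"]
v,u=np.mgrid[:384,:512]
k=(w[...,2]>.045)&(w[...,2]<.08)&(c["color"].min(-1)>120)&(v>170)&(v<228)&(u>256)&(u<320)
P=w[k]
for i in range(4):
    # slots: y at x=.52 about
    y0=-.134-.0425*i
    q=P[np.abs(P[:,1]-(y0+.14*(P[:,0]-.52)))<.012]
    f=np.polyfit(q[:,0],q[:,1],1);print("plate",i,len(q),f,np.degrees(np.arctan(f[0])),"y at .52",np.polyval(f,.52),q[:,0].min(),q[:,0].max(),np.median(q[:,2]))
```

```text
top base 341 ((736.93798828125, 194.22732543945312), (120.12312316894531, 148.4013671875), 13.818059921264648)
head 649 [0.67769561 0.18175014 0.37426234] [0.62162242 0.13675357 0.33306625] [0.775773   0.25197352 0.41939027]
 plane 325 [0.65500559 0.17525983 0.36995726] [-0.65958019 -0.18035068  0.72967637] -164.7072773133844
 plane 129 [0.71114638 0.19282408 0.37782391] [0.13300783 0.0144372  0.99100983] 6.194859148928974
side base 537 ((736.200927734375, 190.39874267578125), (132.07301330566406, 151.86288452148438), 14.067740440368652)
head 557 [0.67428292 0.1643347  0.36349773] [0.62172691 0.12718303 0.28607716] [0.761692   0.25124367 0.41395566]
 plane 217 [0.65299393 0.1689019  0.36903452] [-0.6227338  -0.17853126  0.76179341] -164.002957565628
 plane 146 [0.67638697 0.14165636 0.34908891] [ 0.26634371 -0.96333799  0.03226356] -74.54494158102096
plate 0 66 [ 0.15073662 -0.21101544] 8.57203739084679 y at .52 -0.13263240478580457 0.451057582028874 0.5690841551433624 0.061927274832005386
plate 1 70 [ 0.14955412 -0.25244799] 8.50577925179108 y at .52 -0.17467984402463402 0.4596527506290007 0.578641101095972 0.06252570797992482
plate 2 71 [ 0.14807623 -0.29394561] 8.422936771128768 y at .52 -0.2169459762188332 0.4643616024177376 0.5822273888681458 0.062076943540829654
plate 3 73 [ 0.14185101 -0.33324082] 8.073600030124386 y at .52 -0.2594782946745426 0.4710269143217463 0.589205176415018 0.06046450727341914
```

```bash
cat >> h.py <<'E'
from scipy.spatial.transform import Rotation as Ro
def go(p,R):
    o=get_obs();T=Ro.from_quat(o["ee_rot"])
    d=T.inv().apply(np.asarray(p)-o["position"]); r=(T.inv()*Ro.from_matrix(R)).as_rotvec()
    print("clock",o["clock"],"delta",d.round(4),"turn",r.round(4),"j",o["joint_pos"].round(2),"w",o["grip_width"]);return d,r
def Rdown(yaw): # plate yaw; tool y=+plate y, tool x=-plate x
    c,s=np.cos(yaw),np.sin(yaw); return np.array([[-c,-s,0],[-s,c,0],[0,0,-1]]).T.T if 0 else np.array([[-c,-s,0],[-s,c,0],[0,0,-1.]])
E
python3 -c "
from h import *
go([.5506,-.1281,.20],Rdown(np.radians(8.5)))"
```

```text
clock 0.1 delta [-0.5651 -0.6087  0.0068] turn [-1.200e-03 -2.000e-04 -4.051e-01] j [-1.34  0.33 -0.06  1.46  0.02  1.35 -0.09] w 0.9993229830525904
```

Careful with the scale: shifts go in shares of 0.8 m and turns go in shares of pi rad. That gives: -0.517 m / 0.8 = -0.6463, -0.48 m / 0.8 = -0.6, -0.33 rad / 3.1416 = -0.105.

Call:
move_arm:
  plan:
    - {"delta_pos":[-0.05,-0.0538,0],"turn":[0,0,-0.0095],"fingers":0.62}
    - {"delta_pos":[-0.1,-0.1088,0],"turn":[0,0,-0.0191],"fingers":0.62}
    - {"delta_pos":[-0.15,-0.1625,0],"turn":[0,0,-0.0286],"fingers":0.62}
    - {"delta_pos":[-0.2,-0.2163,0],"turn":[0,0,-0.0382],"fingers":0.62}
    - {"delta_pos":[-0.25,-0.27,0],"turn":[0,0,-0.0477],"fingers":0.62}
    - {"delta_pos":[-0.3,-0.3238,0],"turn":[0,0,-0.0573],"fingers":0.62}
    - {"delta_pos":[-0.35,-0.3775,0],"turn":[0,0,-0.0668],"fingers":0.62}
    - {"delta_pos":[-0.4,-0.4313,0],"turn":[0,0,-0.0764],"fingers":0.62}
    - {"delta_pos":[-0.45,-0.485,0],"turn":[0,0,-0.0859],"fingers":0.62}
    - {"delta_pos":[-0.5,-0.5388,0],"turn":[0,0,-0.0955],"fingers":0.62}
    - {"delta_pos":[-0.55,-0.5925,0],"turn":[0,0,-0.105],"fingers":0.62}
    - {"delta_pos":[-0.6,-0.6463,0],"turn":[0,0,-0.1146],"fingers":0.62}

```text
clock: 1.6
position: [0.4921, -0.0191, 0.2067]
ee_rot: [-0.052, 0.999, 0.0, 0.0]
ft_force: [1.6, 0.7, 0.0]
grip_width: 0.379
grasp_force: 0.0
```

```bash
python3 -c "
from h import *
go([.5506,-.1281,.20],Rdown(np.radians(8.5)))"
```

```text
clock 1.6 delta [-0.0468 -0.1145  0.0067] turn [ 0.0003  0.0003 -0.0438] j [-0.66  0.02  0.62  1.83 -0.01  1.3   1.64] w 0.37852080819735445
```

Scaled: -0.112 m / 0.8 = -0.14, -0.09 m / 0.8 = -0.1125, -0.045 rad / 3.1416 = -0.0143.

Call:
move_arm:
  plan:
    - {"delta_pos":[-0.0275,-0.0563,0],"turn":[0,0,-0.0095],"fingers":0.62}
    - {"delta_pos":[-0.055,-0.1125,0],"turn":[0,0,-0.0143],"fingers":0.62}
    - {"delta_pos":[-0.0575,-0.14,0],"turn":[0,0,-0.0143],"fingers":0.62}
    - {"delta_pos":[-0.0575,-0.14,0],"turn":[0,0,-0.0143],"fingers":0.62}

```text
clock: 2.1
position: [0.5486, -0.1262, 0.2062]
ee_rot: [-0.072, 0.997, -0.001, -0.001]
ft_force: [0.4, 0.4, -0.5]
grip_width: 0.376
grasp_force: 0.0
```

Run:
```python
from h import *
import pickle
o=get_obs();c=camera("wrist");pickle.dump((o,c),open("w.pkl","wb"))
cv2.imwrite("pics/w.png",c["color"][...,::-1])
go([.5506,-.1281,.20],Rdown(np.radians(8.5)))
T=np.eye(4);T[:3,:3]=Ro.from_quat(o["ee_rot"]).as_matrix();T[:3,3]=o["position"];M=T@c["tool_from_camera"]
z=c["range_z"];v,u=np.mgrid[:384,:512]
P=np.stack([(u-c["cx"])/c["fx"]*z,(v-c["cy"])/c["fy"]*z,z],-1)@M[:3,:3].T+M[:3,3]
k=(P[...,2]>.05)&(P[...,2]<.075)&(z>0)&(P[...,0]>.42)&(P[...,0]<.62)
for i in range(4):
    y0=-.134-.0425*i
    q=P[k&(np.abs(P[...,1]-(y0+.149*(P[...,0]-.511)))<.012)]
    if len(q)<20: continue
    f=np.polyfit(q[:,0],q[:,1],1);print(i,len(q),np.degrees(np.arctan(f[0])),np.polyval(f,.5506),np.percentile(q[:,0],[.5,99.5]),np.median(q[:,2]))
print(P[...,2][z>0].min())
```

```text
clock 2.15 delta [-0.0014 -0.0039  0.0063] turn [-0.     -0.0009 -0.0016] j [-0.49  0.23  0.74  1.66 -0.16  1.31  1.99] w 0.38140460863956027
0 676 8.12654217789514 -0.12971033815992522 [0.46071476 0.56442666] 0.062312132650679974
1 949 8.41023477533965 -0.17124435565781965 [0.45599837 0.57257373] 0.06199937407721057
2 1118 8.353066128662203 -0.21326489865103926 [0.46023541 0.57726155] 0.061921975039705396
3 1263 8.352889432787387 -0.255379323498972 [0.46803318 0.58509392] 0.06157689135653849
-0.0032117748902921184
```

View pics/w.png

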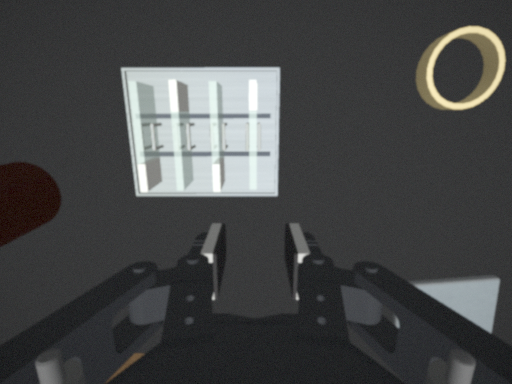

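Scaled: 0.125 m / 0.8 = 0.1563, 0.001 m / 0.8 = 0.0013.

Call:
move_arm:
  plan:
    - {"delta_pos":[0.0013,-0.0063,0.05],"turn":[0,0,0],"fingers":0.62}
    - {"delta_pos":[0.0013,-0.0063,0.1],"turn":[0,0,0],"fingers":0.62}
    - {"delta_pos":[0.0013,-0.0063,0.15],"turn":[0,0,0],"fingers":0.62}
    - {"delta_pos":[0.0013,-0.0063,0.1563],"turn":[0,0,0],"fingers":0.62}
    - {"delta_pos":[0.0013,-0.0063,0.1563],"turn":[0,0,0],"fingers":0.62}

```text
clock: 2.78
position: [0.5492, -0.1285, 0.0827]
ee_rot: [-0.074, 0.997, 0.0, 0.0]
ft_force: [-0.5, 0.5, 1.0]
grip_width: 0.376
grasp_force: 0.0
```

Run:
```python
from h import *
go([.548,-.1295,.033],Rdown(np.radians(8.3)))
print(get_obs()["position"])
o=get_obs();c=camera("wrist")
cv2.imwrite("pics/w2.png",c["color"][...,::-1])
```

```text
clock 2.775 delta [ 0.0013 -0.0008  0.0497] turn [0.0002 0.0007 0.0042] j [-0.43  0.36  0.7   1.8  -0.26  1.07  2.08] w 0.3760201673329809
[ 0.54917119 -0.12852754  0.08269758]
```

View pics/w2.png

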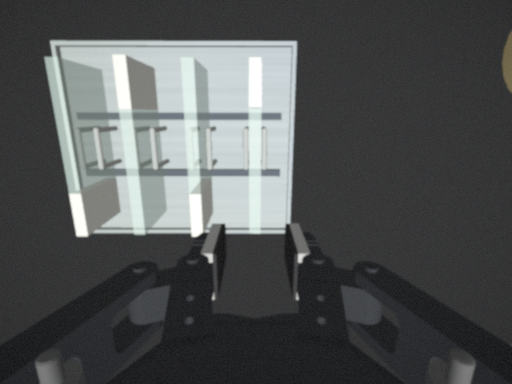

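The notched plate (columns 250-260) is centred between the pads (215 and 297), and the left pad clears the neighbouring plate. Descending to grip.

Scaled: 0.049 m / 0.8 = 0.0613, 0.025 m / 0.8 = 0.0313.

Call:
move_arm:
  force: 60
  plan:
    - {"delta_pos":[0.0013,-0.0013,0.0313],"turn":[0,0,0],"fingers":0.62}
    - {"delta_pos":[0.0013,-0.0013,0.0613],"turn":[0,0,0],"fingers":0.62}
    - {"delta_pos":[0.0013,-0.0013,0.0613],"turn":[0,0,0],"fingers":0.62}
    - {"delta_pos":[0.0013,-0.0013,0.0613],"turn":[0,0,0],"fingers":1}
    - {"delta_pos":[0.0013,-0.0013,0.0613],"turn":[0,0,0],"fingers":1}
    - {"delta_pos":[0.0013,-0.0013,0.0613],"turn":[0,0,0],"fingers":1}
    - {"delta_pos":[0.0013,-0.0013,0.0613],"turn":[0,0,0],"fingers":1}
    - {"delta_pos":[0.0013,-0.0013,0.0613],"turn":[0,0,0],"fingers":1}

```text
clock: 3.82
position: [0.5494, -0.1304, 0.0343]
ee_rot: [-0.074, 0.997, -0.0, 0.002]
ft_force: [0.6, 0.9, 6.7]
grip_width: 0.061
grasp_force: 59.2
```

Scaled: -0.19 m / 0.8 = -0.2375, -0.12 m / 0.8 = -0.15.

Call:
move_arm:
  plan:
    - {"delta_pos":[0,0,-0.0188],"turn":[0,0,0],"fingers":1}
    - {"delta_pos":[0,0,-0.0375],"turn":[0,0,0],"fingers":1}
    - {"delta_pos":[0,0,-0.0625],"turn":[0,0,0],"fingers":1}
    - {"delta_pos":[0,0,-0.1],"turn":[0,0,0],"fingers":1}
    - {"delta_pos":[0,0,-0.15],"turn":[0,0,0],"fingers":1}
    - {"delta_pos":[0,0,-0.2],"turn":[0,0,0],"fingers":1}
    - {"delta_pos":[0,0,-0.2375],"turn":[0,0,0],"fingers":1}
    - {"delta_pos":[0,0,-0.2375],"turn":[0,0,0],"fingers":1}
    - {"delta_pos":[0,0,-0.2375],"turn":[0,0,0],"fingers":1}

```text
clock: 4.95
position: [0.5475, -0.1302, 0.2225]
ee_rot: [-0.074, 0.997, 0.0, -0.0]
ft_force: [0.2, -0.7, -2.0]
grip_width: 0.053
grasp_force: 58.7
```

Run:
```python
from h import *
import pickle
o=get_obs();c=camera("wrist")
s=camera("side")
cv2.imwrite("pics/lift.png",np.hstack([c["color"][100:384,:400],cv2.resize(s["color"][140:282,200:400],(400,284))])[...,::-1])
# final pose: tool y=n, tool z=d, tool x=h
ps=np.radians(15); f=np.array([np.cos(ps),np.sin(ps),0]);Z=np.array([0,0,1.])
n=(f+Z)/2**.5; d=(f-Z)/2**.5; px=np.cross(n,-d)
R=np.column_stack([-px,n,d])
spot=np.array([.7365,.192,0])-.075*f; spot[2]=.315; spot-=.12*n
# TCP in plate frame: x=.0385, z (above lower edge) = .0243 ; label (-.043,.004,.02)
tcp=spot+px*(.0385+.043)-n*.004+(-d)*(.0243-.02)
print("spot",spot,"px",px,"tcp",tcp,o["position"],o["grasp_force"])
go(tcp,R)
Wp=tcp-np.array([.0,.0,.0]); go(tcp-.1*n,R)
```

```text
spot [0.58209404 0.15062705 0.23014719] px [ 0.25881905 -0.96592583  0.        ] tcp [0.59751879 0.07038509 0.23035932] [ 0.54746421 -0.13024347  0.22246149] 58.73316569253802
clock 5.05 delta [-0.0793  0.1909 -0.0086] turn [-0.6394 -0.5715  1.3755] j [-0.49  0.22  0.75  1.64 -0.15  1.35  2.  ] w 0.05737480035749009
clock 5.05 delta [-0.0092  0.1829  0.0622] turn [-0.6394 -0.5715  1.3755] j [-0.49  0.22  0.75  1.64 -0.15  1.35  2.  ] w 0.05737480035749009
```

View pics/lift.png

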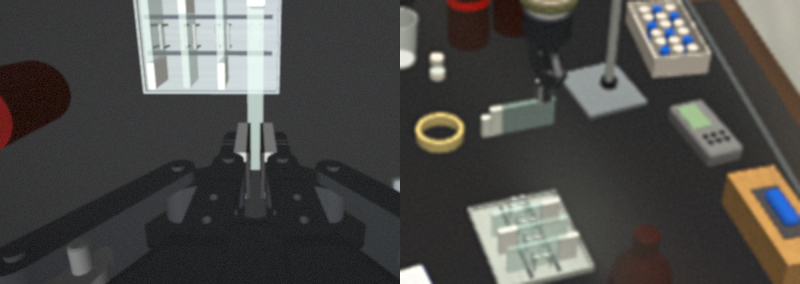

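The plate is held by its clear end, with its frosted, notched end free. The other three plates are undisturbed. I'll turn it away from the reader first.

Scaled: 0.186 m / 0.8 = 0.2325, -0.037 m / 0.8 = -0.0463, 1.375 rad / 3.1416 = 0.4377.

Call:
move_arm:
  plan:
    - {"delta_pos":[-0.005,0.0238,0.0038],"turn":[-0.0204,-0.0181,0.0436],"fingers":1}
    - {"delta_pos":[-0.0088,0.0463,0.0088],"turn":[-0.0407,-0.0363,0.0875],"fingers":1}
    - {"delta_pos":[-0.0138,0.07,0.0125],"turn":[-0.0611,-0.0544,0.1311],"fingers":1}
    - {"delta_pos":[-0.0188,0.0925,0.0175],"turn":[-0.0815,-0.0729,0.1751],"fingers":1}
    - {"delta_pos":[-0.0225,0.1163,0.0213],"turn":[-0.1019,-0.091,0.219],"fingers":1}
    - {"delta_pos":[-0.0275,0.14,0.025],"turn":[-0.1222,-0.1092,0.2626],"fingers":1}
    - {"delta_pos":[-0.0325,0.1625,0.03],"turn":[-0.1426,-0.1273,0.3065],"fingers":1}
    - {"delta_pos":[-0.0375,0.1863,0.0338],"turn":[-0.163,-0.1455,0.3501],"fingers":1}
    - {"delta_pos":[-0.0413,0.2088,0.0388],"turn":[-0.1833,-0.1636,0.3941],"fingers":1}
    - {"delta_pos":[-0.0463,0.2325,0.0425],"turn":[-0.2034,-0.1818,0.4377],"fingers":1}
    - {"delta_pos":[-0.0463,0.2325,0.0425],"turn":[-0.2034,-0.1818,0.4377],"fingers":1}
    - {"delta_pos":[-0.0463,0.2325,0.0425],"turn":[-0.2034,-0.1818,0.4377],"fingers":1}

```text
clock: 6.55
position: [0.5568, 0.0581, 0.1882]
ee_rot: [0.562, 0.734, 0.303, 0.233]
ft_force: [-0.2, -0.4, 0.6]
grip_width: 0.055
grasp_force: 58.8
```

```bash
cat >> h.py <<'E'
ps=np.radians(15); f=np.array([np.cos(ps),np.sin(ps),0]);Z=np.array([0,0,1.])
n=(f+Z)/2**.5; d=(f-Z)/2**.5; px=np.cross(n,-d)
RF=np.column_stack([-px,n,d])
TCP=np.array([.5975,.0704,.2304])
E
python3 -c "
from h import *
o=get_obs();print(o['position'],o['grasp_force'])
go(TCP,RF)"
```

```text
[0.55684529 0.05813224 0.18817949] 58.83920883759856
clock 6.55 delta [0.0012 0.0599 0.0001] turn [-0.0006  0.0006  0.0022] j [-0.32 -0.3   0.18  2.37 -0.14  0.29  0.25] w 0.05546085960957963
```

Reached as planned. Joint 4 (2.37 of 2.42) will relax as the arm extends. Now approaching along the window axis.

Scaled: 0.06 m / 0.8 = 0.075, 0.05 m / 0.8 = 0.0625.

Call:
move_arm:
  plan:
    - {"delta_pos":[0.0013,0.0125,0],"turn":[0,0,0],"fingers":1}
    - {"delta_pos":[0.0013,0.025,0],"turn":[0,0,0],"fingers":1}
    - {"delta_pos":[0.0013,0.0375,0],"turn":[0,0,0],"fingers":1}
    - {"delta_pos":[0.0013,0.05,0],"turn":[0,0,0],"fingers":1}
    - {"delta_pos":[0.0013,0.0625,0],"turn":[0,0,0],"fingers":1}
    - {"delta_pos":[0.0013,0.075,0],"turn":[0,0,0],"fingers":1}
    - {"delta_pos":[0.0013,0.075,0],"turn":[0,0,0],"fingers":1}
    - {"delta_pos":[0.0013,0.075,0],"turn":[0,0,0],"fingers":1}
    - {"delta_pos":[0.0013,0.075,0],"turn":[0,0,0],"fingers":1}

```text
clock: 7.68
position: [0.5973, 0.071, 0.2307]
ee_rot: [0.562, 0.733, 0.304, 0.233]
ft_force: [1.0, -0.2, -1.3]
grip_width: 0.057
grasp_force: 58.8
```

Run:
```python
from h import *
go(TCP,RF);o=get_obs();print(o['grasp_force'],abs(o["joint_velocities"]).max())
s=camera("side");t=camera("top");w=world(s)
spot=np.array([.5821,.1506,.2301])
print("spot px side",pix(s,spot),"top",pix(t,spot),"window",pix(s,[.664,.173,.315]))
for nm,c in(("side",s),("top",t)):
    w=world(c); b=(w-spot)
    L=np.stack([b@px,b@n,b@(-d)],-1)
    k=(np.abs(L[...,0])<.035)&(np.abs(L[...,1])<.03)&(np.abs(L[...,2])<.05)&(c["range_z"]>0)
    Q=w[k];m=Q.mean(0) if len(Q) else 0
    if len(Q)>10:
        nn=np.linalg.svd(Q-m)[2][2];print(nm,len(Q),"mid rel",L[k].mean(0).round(4),L[k].min(0).round(3),L[k].max(0).round(3),"ang",np.degrees(np.arccos(abs(nn@n))))
i=[int(x) for x in pix(s,spot)];j=[int(x) for x in pix(t,spot)]
cr=lambda c,p:cv2.resize(c["color"][p[1]-50:p[1]+50,p[0]-60:p[0]+60],(400,333),interpolation=cv2.INTER_CUBIC)
cv2.imwrite("pics/fin.png",np.hstack([cr(s,i),cr(t,j)])[...,::-1])
```

```text
clock 7.675 delta [-0.0006 -0.0002  0.0002] turn [0.0003 0.0001 0.0008] j [-0.31 -0.24  0.15  2.24 -0.12  0.37  0.2 ] w 0.05747549885535392
58.83847268298268 0.0013518258703672612
spot px side (np.float64(266.3413725701485), np.float64(146.68577578724592)) top (np.float64(198.0595901365176), np.float64(172.076628638957)) window (np.float64(287.99586193542353), np.float64(122.03790255382938))
top 137 mid rel [0.0081 0.0023 0.0087] [-0.021 -0.009 -0.024] [0.035 0.008 0.037] ang 4.746150344728145
```

View pics/fin.png

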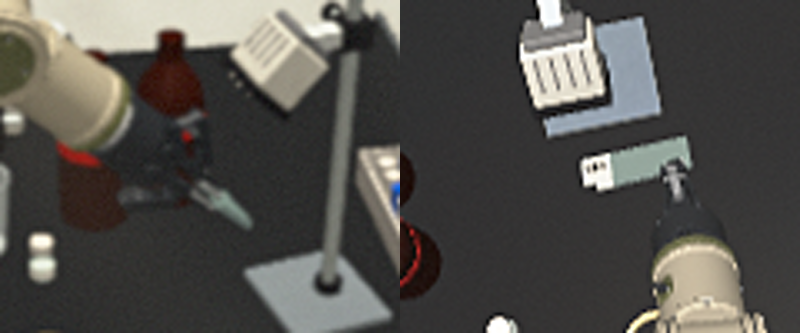

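The label and its bars face up at (600,168) in the top crop, where the reading spot projects (600,167). The plate is square to the window to within about 5°, and the arm is still. Handing in.

```bash
python3 -c "
from workcell import *
print(hand_in())"
```

```text
the job is handed in; nothing more can be done
None
```

The notched plate is held by its clear end at the reading spot, label up and within about 5° of square to the window; the job is handed in, but `hand_in()` returned no verdict.

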